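# Pack and latch the field radio box

## Robot

A 6-joint arm with a two-finger parallel gripper is mounted at the origin on the work surface. World frame = base frame: x ahead of the robot, y to its left, z up, the work surface at z = 0. Lengths are in m, angles in rad, forces in N, time in s.
With the tool pointing down it reaches from about 0.35 to 0.8 m from the base axis. Payload 7.3 kg.
Tool frame: the origin (TCP) lies at the very end of the fingers, on their centre line; the grasp point (between the pads) lies arm.grasp_offset behind it (arm.grasp_offset is the distance from the TCP to the grasp point, in m); z points along the fingers, y is the line along which they close (so a half turn about z gives the same grasp; the last joint's range is limited). The gripper opens to 85 mm and grips with 20 to 120 N. Pads are 22 mm wide; open, the fingers measure 114 mm over their backs; the gripper's body (76 mm by 85 mm) begins 54 mm behind the grasp point. The pads swing forward as they close: fully open they stand 13 mm farther back than shut.
Start: joints at [-1.3, 0.342, 1.524, -0, 1.275, -0.146], TCP at [0.213, -0.48, 0.231] pointing down, gripper open.
Joint ranges: [-2.53, 2.53], [-0.77, 2.02], [0.04, 2.7], [-1, 4.14], [0.28, 2.66], [-3.11, 3.11]. Speed limits (rad/s): [2.57, 2.57, 3.14, 3.14, 3.14, 3.14].

## Interface

Orientations are given as a unit quaternion [x, y, z, w].
In Python, from rig import arm, get_state, eyes gives the robot as it stands. The module is installed in compiled form; this text tells all that it offers. Calls block until the motion is done:
- arm.movep(position, orientation): joint-space move of the TCP to a pose.
- arm.move_linear(position, frame=None, speed=0.15): straight line of the TCP; frame=None keeps the orientation; speed is the mean speed in m/s.
- arm.move_joints(angles): joint-space move.
- arm.command_gripper(opening, f_grip=None): finger opening in m; f_grip is the grip in N (None keeps the last); returns when the fingers have stopped.
- arm.hold(seconds).
- arm.solve_ik(position, orientation): joint angles nearest the present ones, or None.
- get_state(): the state.
- eyes.capture(name): name is "scene" or "top"; returns the picture (420x560x3 uint8, red, green, blue); there is no depth.
- eyes.camera_model(name): a dict with "camera_matrix" (3x3 intrinsics, pixels), "D" ([k1, k2, p1, p2, k3] as OpenCV has them; the pictures are not rectified), "extrinsics" (4x4, takes a point from world to camera coordinates). Camera axes: x right, y down, z forward; pixel columns grow to the right and rows downward; lengths in m; the calibration is good to about 2 mm. A picture is of the moment at which its call begins. camera_model takes no time and is no camera call.
A pose or a line that the arm cannot do raises arm.MotionError and nothing moves.
- arm.sign_off(): hands the job in; it is judged then, once.
The state is a dict: "time_s": time; "joint_positions": joint angles; "qvel": joint speeds; "joint_efforts": joint torques, N m; "eef_pos": TCP position; "tcp_rot": TCP orientation; "contact_force": force on the tool from outside, world axes, zero at the start; "wrist_torque": the same for the moment, N m; "finger_gap": finger opening in m; "finger_force": force on a finger pad.
Only numpy, scipy, OpenCV 4.12 (cv2) and the standard library are available. Lean on these libraries where they do the work, as an engineer would, in place of code of your own. Each camera call takes 0.05 s, during which the arm holds its last target. There are 200 camera calls.

## Task

Pack the field radio box: lay every finned module on the table into a pocket of its own in the grey box, flat on the pocket floor with its cooling fins facing up (turn over those that are not). Then shut the lid fully, with both turnbuttons still swung clear, and after that turn both turnbuttons fully across the lid to secure it. Leave the other things on the table where they are.

Things in the scene. Friction and masses are not known exactly. Their poses are not given: they have to be found in the camera images.
- m0 (a point): centre of a finned module, 80 x 60 x 50 mm, 0.25 to 0.5 kg: a grey block whose top 20 mm are aluminium cooling fins. x along the 80 mm length, y along the 60 mm width (solid sides, good to grip), z out of the finned face. It starts fins up, upside down, or on a 60 x 50 end; may be absent (None). All are alike and may go either way round in a pocket
- m1 (a point): centre of a finned module, 80 x 60 x 50 mm, 0.25 to 0.5 kg: a grey block whose top 20 mm are aluminium cooling fins. x along the 80 mm length, y along the 60 mm width (solid sides, good to grip), z out of the finned face. It starts fins up, upside down, or on a 60 x 50 end; may be absent (None). All are alike and may go either way round in a pocket
- m2 (a point): centre of a finned module, 80 x 60 x 50 mm, 0.25 to 0.5 kg: a grey block whose top 20 mm are aluminium cooling fins. x along the 80 mm length, y along the 60 mm width (solid sides, good to grip), z out of the finned face. It starts fins up, upside down, or on a 60 x 50 end; may be absent (None). All are alike and may go either way round in a pocket
- m3 (a point): centre of a finned module, 80 x 60 x 50 mm, 0.25 to 0.5 kg: a grey block whose top 20 mm are aluminium cooling fins. x along the 80 mm length, y along the 60 mm width (solid sides, good to grip), z out of the finned face. It starts fins up, upside down, or on a 60 x 50 end; may be absent (None). All are alike and may go either way round in a pocket
- pocket0 (a point): centre of the floor of a pocket in the box; x, y as the box's, z up. Pocket 66 mm along x, 86 mm along y (a module's length lies along the box's y), with ribs 12 mm high around it; floor 4 mm above the table. 41 mm free between the ribs and the box's long walls; at the box's left (+y) end
- pocket1 (a point): centre of the floor of a pocket in the box; x, y as the box's, z up. Pocket 66 mm along x, 86 mm along y (a module's length lies along the box's y), with ribs 12 mm high around it; floor 4 mm above the table. 41 mm free between the ribs and the box's long walls; in the middle
- pocket2 (a point): centre of the floor of a pocket in the box; x, y as the box's, z up. Pocket 66 mm along x, 86 mm along y (a module's length lies along the box's y), with ribs 12 mm high around it; floor 4 mm above the table. 41 mm free between the ribs and the box's long walls; at the box's right (-y) end
- lid_hinge (a point): middle of the lid's hinge line, along the top of the box's far (+x) long wall, 65 mm above the table; moves with the lid. The box is fixed, outer 164 mm (its x) by 282 mm (its y) by 65 mm tall, walls 4 mm; its front faces the robot
- lid_edge (a point): middle of the lid's free edge on its outer (upper when shut) face; the lid is a plate 6 mm thick, 164 mm from hinge to free edge and 282 mm wide
- lid (a joint): lid angle: 0 shut, about 1.57 upright, opens up and away from the robot to 1.9. A stiff hinge: it stays where it is left; under 4 N at the free edge moves it
- latch_left_grip (a point): on the pivot axis of a turnbutton, 95 mm above the table, 11 mm below the top of its thumb fin (36 mm long along the bar, 12 thick, 26 tall, on the pivot). x along the steel bar, whose end is 47 mm from the pivot and underside 2 mm above the shut lid; z up. Pivot 14 mm before the box's front. The left one: parked it points to +y; turn it clockwise (from above) to point to +x
- latch_right_grip (a point): on the pivot axis of a turnbutton, 95 mm above the table, 11 mm below the top of its thumb fin (36 mm long along the bar, 12 thick, 26 tall, on the pivot). x along the steel bar, whose end is 47 mm from the pivot and underside 2 mm above the shut lid; z up. Pivot 14 mm before the box's front. The right one: parked it points to -y; turn it anticlockwise (from above) to point to +x
- latch_left (a joint): angle of the left turnbutton: 0 parked along the box front, 1.57 (stop) square across the lid; stays where it is left (0.06 N m of friction)
- latch_right (a joint): angle of the right turnbutton: 0 parked along the box front, 1.57 (stop) square across the lid; stays where it is left (0.06 N m of friction)
- radio: handheld radio lying on the table, 115 x 58 x 34 mm with an aerial; leave it
- mug: white mug, 80 mm across, 90 mm tall; leave it
- tape: roll of black tape lying flat, 90 mm across, 25 mm tall; leave it
- driver: screwdriver, 190 mm long, lying in front of the box; leave it
- jar: white jar, 64 mm across, 75 mm tall; leave it
- spanner: spanner, 170 mm long; leave it
- tube: grey tube 360 mm long, 32 mm across, lying beyond the box; leave it
There are look-alikes about, which are no part of the job. Leave any black or pink look-alike of the part that bears m0 alone.

How it is judged:
By the outcome, as a careful person would: the job done as asked, in the order asked, and still so for the second after the job is handed in, with the robot touching nothing.
Of module0, module1, module2, module3 only 2 to 3 are there at a start; the rules pass over those that are not, and their reading is None.
At some moment in a run one of module0, module1, module2, module3 may be knocked a few centimetres aside while the robot is not near it.
Once in a run the grip may slacken for a moment while it holds something.
It also fails if it takes over 210 s, if anything falls off the work surface, if the arm or the gripper's body presses on something with over 40 N, if the wrist force passes 120 N, or if a joint passes its speed limit or range.

## Working session

There is one attempt and no reset: what is moved stays moved. The work goes in short steps, each a Python script; the robot and the scene stay as the last script left them, time stands still between calls to the robot, and variables do not carry over. Pictures are saved under pics/ and viewed, at most 14 in all, crops included, and the job is handed in when it is done.

```bash
mkdir -p pics; ls; python3 - <<'E'
from rig import arm,get_state,eyes
import cv2,numpy as np
for n in("scene","top"):
    cv2.imwrite(f"pics/{n}0.png",cv2.cvtColor(eyes.capture(n),cv2.COLOR_RGB2BGR))
    m=eyes.camera_model(n);print(n,{k:np.round(v,3).tolist() for k,v in m.items()})
s=get_state();print(s['time_s'],s['eef_pos'],s['tcp_rot'],s['finger_gap'],arm.grasp_offset)
E
```

```text
pics
scene {'camera_matrix': [[451.284, 0.0, 281.468], [0.0, 451.284, 211.219], [0.0, 0.0, 1.0]], 'D': [-0.104, 0.0, 0.0, 0.0, 0.0], 'extrinsics': [[-0.591, 0.807, 0.011, 0.338], [0.587, 0.439, -0.68, -0.263], [-0.553, -0.395, -0.733, 1.698], [0.0, 0.0, 0.0, 1.0]]}
top {'camera_matrix': [[462.174, 0.0, 283.41], [0.0, 462.174, 202.974], [0.0, 0.0, 1.0]], 'D': [0.044, 0.0, 0.0, 0.0, 0.0], 'extrinsics': [[-0.006, -1.0, -0.009, -0.007], [-0.989, 0.007, -0.145, 0.547], [0.145, 0.008, -0.989, 1.355], [0.0, 0.0, 0.0, 1.0]]}
0.1 [ 0.21248835 -0.47969202  0.23069646] [ 9.78359463e-01  2.06911304e-01 -3.14249923e-05 -6.87564842e-04] 0.08502716779754829 0.0187
```

View pics/scene0.png

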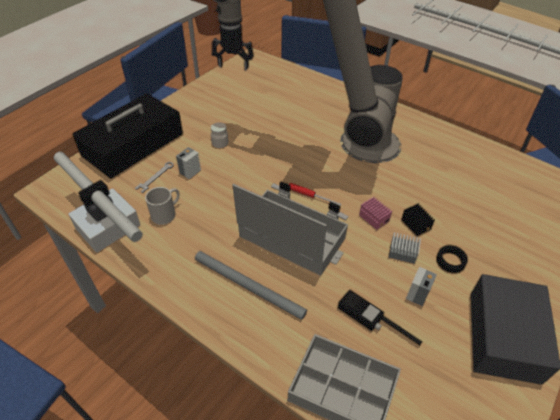

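View pics/top0.png

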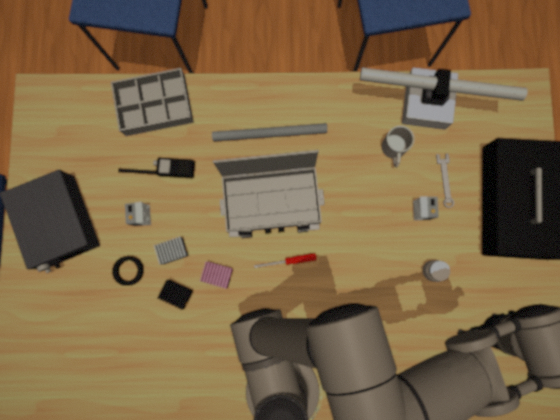

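The scene shows these module candidates:

| Candidate | Top px | Scene px | Reading |
|---|---|---|---|
| A | (171,250) | (404,248) | Grey, fins up |
| B | (138,213) | (421,287) | Grey, standing on end |
| C | (427,208) | (188,163) | Grey, standing on end |
| Black | (176,293) | (418,219) | Look-alike, leave it |
| Pink | (217,274) | (376,212) | Look-alike, leave it |

A, B and C fit the description because they are grey with aluminium fins. I'll confirm that in one enlarged mosaic.

```bash
python3 - <<'E'
import cv2,numpy as np
s=cv2.imread('pics/scene0.png');t=cv2.imread('pics/top0.png')
def c(i,x,y,w,h,W,H):return cv2.resize(i[y:y+h,x:x+w],(W,H),interpolation=cv2.INTER_CUBIC)
r1=np.hstack([c(t,115,190,65,75,260,300),c(t,400,180,65,75,260,300),c(s,160,135,65,75,260,300)])
r2=np.hstack([c(s,380,225,65,75,260,300),c(t,210,145,130,75,520,300)])
cv2.imwrite('pics/crop1.png',np.vstack([r1,r2]))
E
```

```text
(no output)
```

View pics/crop1.png

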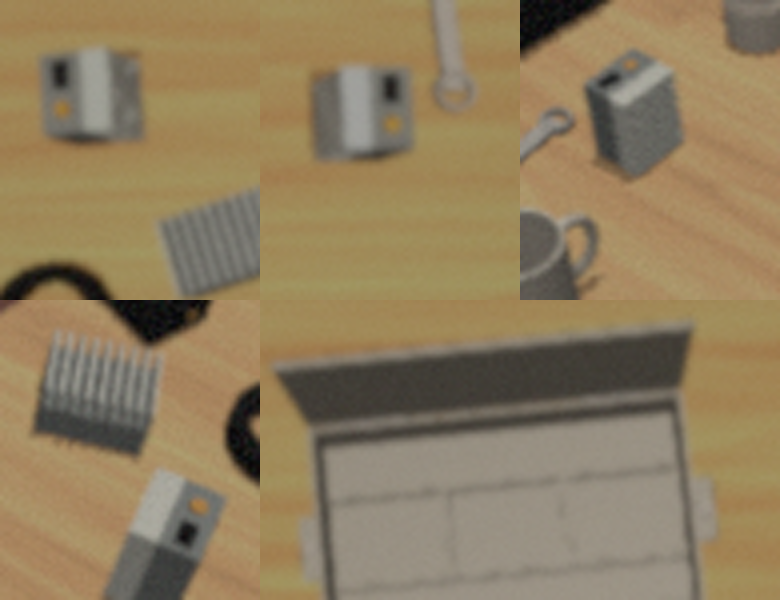

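```bash
cat > h.py <<'E'
import cv2,numpy as np,os
from rig import arm,get_state,eyes
from scipy.spatial.transform import Rotation as R
CM={n:{k:np.array(v,float) for k,v in eyes.camera_model(n).items()} for n in("scene","top")}
def ray(n,p):
    c=CM[n];u=cv2.undistortPoints(np.array([[p]],float),c['camera_matrix'],c['D'])[0,0]
    E=c['extrinsics'];return -E[:3,:3].T@E[:3,3],E[:3,:3].T@np.array([u[0],u[1],1.])
def onz(n,p,z):
    o,d=ray(n,p);return o+d*(z-o[2])/d[2]
def tri(ps,pt):
    (a,d),(b,e)=ray("scene",ps),ray("top",pt)
    s,t=np.linalg.lstsq(np.c_[d,-e],b-a,rcond=None)[0]
    return (a+s*d+b+t*e)/2,np.linalg.norm(a+s*d-b-t*e)
def proj(n,P):
    c=CM[n];E=c['extrinsics'];return cv2.projectPoints(np.array(P,float).reshape(-1,1,3),cv2.Rodrigues(E[:3,:3])[0],E[:3,3],c['camera_matrix'],c['D'])[0][:,0]
def cap(n,k=4):return np.median([eyes.capture(n) for _ in range(k)],axis=0).astype(np.uint8)
def grid(im,x,y,w,h,f,step=10):
    o=cv2.resize(im[y:y+h,x:x+w],None,fx=f,fy=f,interpolation=cv2.INTER_CUBIC)
    for v in range(-(-x//step)*step,x+w,step):
        X=int((v-x+.5)*f);cv2.line(o,(X,0),(X,5),(0,255,255),1);cv2.putText(o,str(v),(X-9,15),0,.33,(0,255,255),1)
    for v in range(-(-y//step)*step,y+h,step):
        Y=int((v-y+.5)*f);cv2.line(o,(0,Y),(5,Y),(0,255,255),1);cv2.putText(o,str(v),(7,Y+4),0,.33,(0,255,255),1)
    return o
E
python3 - <<'E'
from h import *
t=cap("top",6)[:,:,::-1];s=cap("scene",6)[:,:,::-1]
cv2.imwrite('pics/t1.png',t);cv2.imwrite('pics/s1.png',s)
cv2.imwrite('pics/g_t.png',grid(t,208,145,122,95,6.5))
cv2.imwrite('pics/g_s.png',grid(s,225,175,130,98,6))
E
```

```text
(no output)
```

View pics/g_t.png

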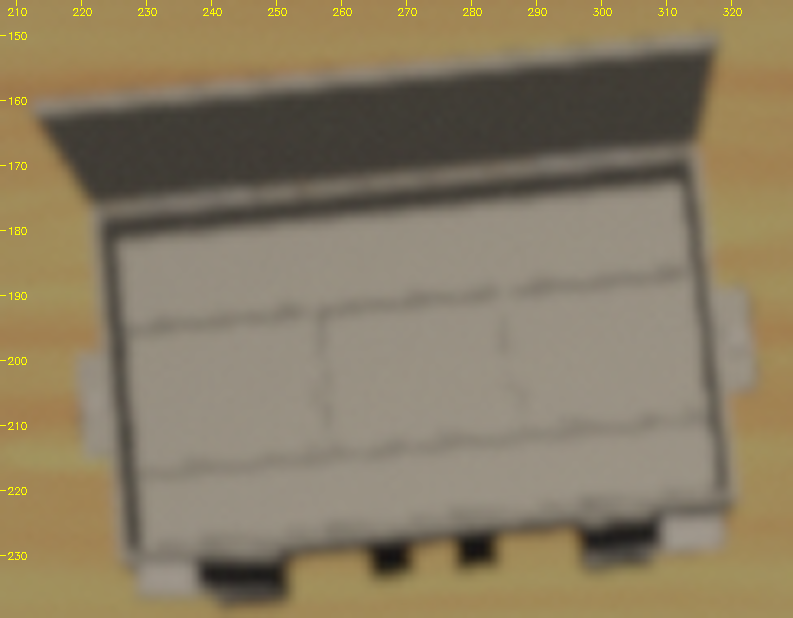

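View pics/g_s.png

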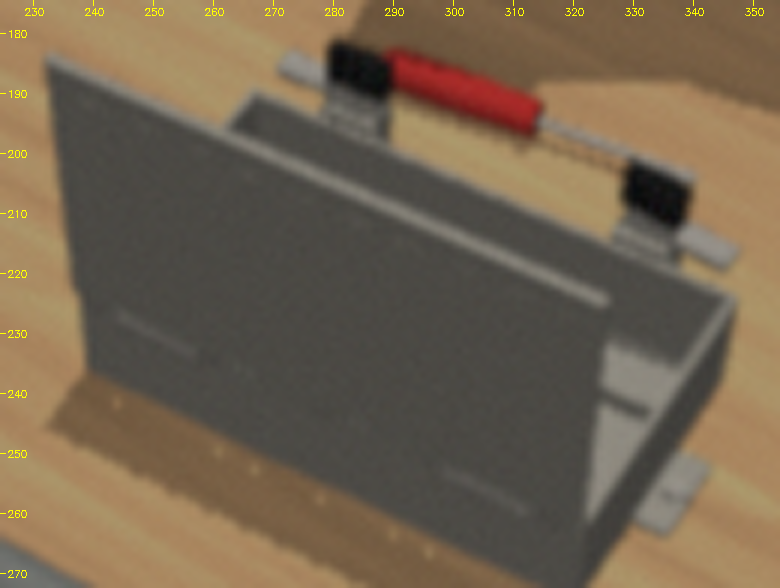

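The top view shows the box rim: front corners at (226.3,231.6) and (320.3,221.9), lid edge corners at (213,161) and (318,150), black thumb fins at (245,232) and (302,226). The scene view shows the same front corners at (347,224) and (267.5,190).

```bash
python3 - <<'E'
from h import *
np.set_printoptions(precision=4,suppress=True)
for nm,s,t in[("FL",(347.2,224.2),(226.3,231.6)),("FR",(267.5,189.8),(320.3,221.9)),("lid+y",(325.8,224.5),(212.9,161.4)),("lid-y",(232.3,184.0),(317.8,150.2))]:
    print(nm,*tri(s,t),onz("top",t,.065),onz("scene",s,.065))
print("RL",onz("top",(222.1,176.3),.065),"RR",onz("top",(314.2,166.9),.065))
for n in("t1","s1"):
    im=cv2.imread(f'pics/{n}.png');hsv=cv2.cvtColor(im,cv2.COLOR_BGR2HSV)
    v=hsv[...,2]
    # black fins
    k,l,st,c=cv2.connectedComponentsWithStats((v<45).astype(np.uint8))
    for i in range(1,k):
        if 15<st[i,4]<2000:print(n,'dark',st[i],c[i])
    k,l,st,c=cv2.connectedComponentsWithStats(((hsv[...,1]<65)&(v>45)).astype(np.uint8))
    for i in range(1,k):
        if 100<st[i,4]<2000:print(n,'grey',st[i],c[i])
E
```

```text
FL [0.4603 0.1589 0.0571] 0.00037781402816901673 [0.4598 0.1577 0.065 ] [0.4668 0.1619 0.065 ]
FR [ 0.487  -0.119   0.0575] 0.0005677106921253656 [ 0.4864 -0.1187  0.065 ] [ 0.4929 -0.114   0.065 ]
lid+y [0.6323 0.1751 0.2246] 0.002066915209568144 [0.6712 0.2004 0.065 ] [0.5057 0.1117 0.065 ]
lid-y [ 0.6604 -0.1034  0.2248] 0.0015338891191684968 [ 0.7031 -0.115   0.065 ] [ 0.5393 -0.2201  0.065 ]
RL [0.6254 0.1722 0.065 ] RR [ 0.6519 -0.1034  0.065 ]
t1 dark [203   0   4   8  19] [204.5263   3.2105]
t1 dark [338   0   4   7  18] [339.3889   2.7222]
t1 dark [429  17  39  48 153] [447.8039  36.1373]
t1 dark [ 74  23  44  46 150] [94.8267 41.1733]
t1 dark [354  26  69  44 178] [373.3483  43.5618]
t1 dark [128  31  63  41 175] [171.0057  45.76  ]
t1 dark [422  70  28  34 539] [438.462   88.8831]
t1 dark [120 160  74  17 446] [176.3543 168.639 ]
t1 dark [  46  172   53   95 1101] [ 76.8856 220.8038]
t1 dark [  1 176   5  15  59] [  2.8814 183.3051]
t1 dark [  0 200   5  51 125] [  0.984 219.576]
t1 dark [299 226   9   3  19] [303.0526 227.1053]
t1 dark [240 232  11   3  24] [245.    233.1
[... 2224 characters left out ...]
215   0  26  22 441] [229.2971  10.4898]
s1 grey [500   0  60  19 609] [538.7143   6.0164]
s1 grey [105 103  39  29 279] [123.1147 115.2151]
s1 grey [211 123  17  25 359] [218.8914 134.9164]
s1 grey [176 147  25  32 527] [188.3226 162.6565]
s1 grey [ 54 152  39  39 527] [ 72.1992 170.3321]
s1 grey [135 162  38  31 212] [154.3491 176.5236]
s1 grey [145 187  34  37 897] [160.9576 204.2408]
s1 grey [  0 203  21  36 185] [  9.0054 222.3838]
s1 grey [  45  225   60   88 1180] [ 78.0347 271.3059]
s1 grey [389 233  32  30 663] [404.2594 248.3846]
s1 grey [ 195  251  112   68 1330] [251.2887 285.1504]
s1 grey [406 267  30  39 631] [420.2773 285.9477]
s1 grey [361 304  20  18 210] [370.5286 312.5952]
```

```bash
python3 - <<'E'
from h import *
np.set_printoptions(precision=4,suppress=True)
print("Rfin",*tri((284.6,186.5),(303,227.1)),"Lfin",*tri((333.9,207.3),(245,233.1)))
for p in[(228.9,217.3),(316.7,208.8),(227.8,195.6),(313.3,186),(256.7,192),(258.4,211.5),(285.2,192.2),(287.5,207.6)]:print(p,onz("top",p,.012))
# subpixel box outer silhouette in the top view: gradient along y of side and front rims
for nm,s,t in[("A",(404.3,248.4),(170,250.3)),("B",(420.3,285.9),(137.8,213.4)),("C",(188.3,162.7),(425.1,207.7))]:print(nm,*tri(s,t))
t=cv2.imread('pics/t1.png');s=cv2.imread('pics/s1.png')
g=[grid(t,120,196,72,74,5),grid(s,384,228,54,80,5)[:370],grid(t,408,190,36,74,5)[:370]]
cv2.imwrite('pics/g_m.png',np.hstack(g))
E
```

```text
Rfin [ 0.4688 -0.0662  0.0886] 0.0014561810123292567 Lfin [0.4523 0.1022 0.0876] 0.003407192847588078
(228.9, 217.3) [0.5081 0.1573 0.012 ]
(316.7, 208.8) [ 0.5324 -0.1122  0.012 ]
(227.8, 195.6) [0.5755 0.1614 0.012 ]
(313.3, 186) [ 0.6036 -0.1029  0.012 ]
(256.7, 192) [0.5861 0.0722 0.012 ]
(258.4, 211.5) [0.5253 0.0669 0.012 ]
(285.2, 192.2) [ 0.5848 -0.0158  0.012 ]
(287.5, 207.6) [ 0.5367 -0.0226  0.012 ]
A [0.4088 0.3321 0.019 ] 0.001384353763123519
B [0.5187 0.428  0.0389] 0.0010924254838323186
C [ 0.529  -0.4335  0.0374] 0.0033421127989213054
```

View pics/g_m.png

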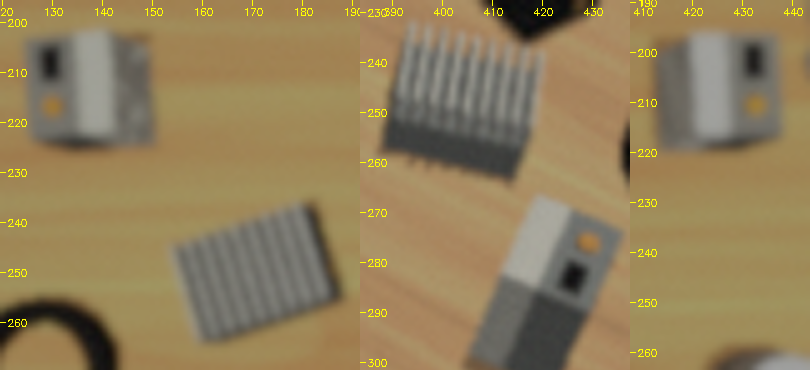

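The mosaic shows A's fins upward with corners near (154,245), (181,236), (161,264) and (187,255). B's fin side faces image-right (-y) and C's faces image-left (+y), so I'll grip both from the fin side and tip them up.

```bash
cat >> h.py <<'E'
BY=0.098;BC=np.array([.556,.027]);bx=np.array([np.cos(BY),np.sin(BY),0]);by=np.array([-np.sin(BY),np.cos(BY),0]);ez=np.array([0,0,1.])
def pocket(i):return np.r_[BC,.004]+by*.090*(1-i)
def modpose(c,x,z):  # module rotation from its x and z axes
    x=np.array(x,float);z=np.array(z,float);x/=np.linalg.norm(x);z/=np.linalg.norm(z)
    return np.array(c,float),np.c_[x,np.cross(z,x),z]
def tool(mp,al=0,off=0,depth=-.012,flip=1):
    c,M=mp;z=-M[:,2]*np.cos(al)-M[:,0]*np.sin(al);y=flip*M[:,1];T=np.c_[np.cross(y,z),y,z]
    return c+M[:,0]*off+M[:,2]*depth,R.from_matrix(T).as_quat(),z
def rng(q):
    lo=np.array([-2.53,-.77,.04,-1,.28,-3.11]);hi=np.array([2.53,2.02,2.7,4.14,2.66,3.11]);return min(np.min(q-lo),np.min(hi-q))
E
python3 - <<'E'
from h import *
np.set_printoptions(precision=4,suppress=True)
def rect(px,z):
    P=np.array([onz("top",p,z) for p in px]);print(P.mean(0),[round(float(np.linalg.norm(P[i]-P[i-1])),4) for i in range(4)],[round(float(np.arctan2(*(P[i]-P[i-1])[[1,0]])),3) for i in range(4)]);return P
rect([(153.9,244.9),(181.1,236.1),(187,255.5),(160.9,264.1)],.05)
rect([(124.9,203.5),(143.1,201.5),(142.9,224.1),(125.5,224.1)],.08)
rect([(420.5,195.9),(437.1,195.9),(437.3,216.9),(420.9,217.5)],.08)
print([pocket(i) for i in range(3)])
al=.26;off=.018
mods={'A':[(.41,.332,.025),(-.308,.95,0),ez,0,0],'B':[(.519,.428,.04),ez,(0,-1,0),al,off],'C':[(.529,-.4335,.04),ez,(0,1,0),al,off]}
for k,(c,x,z,a,o) in mods.items():
  for f in(1,-1):
    p,q,zt=tool(modpose(c,x,z),a,o,flip=f)
    r=[arm.solve_ik(p-zt*d,q) for d in(0,.08,.12)]
    print(k,f,[None if j is None else (np.round(j,2).tolist()) for j in r])
  for i in range(3):
   for sx in(1,-1):
    for f in(1,-1):
     p,q,zt=tool(modpose(pocket(i)+ez*.025,by*sx,ez),a,o,flip=f);r=[arm.solve_ik(p+ez*d,q) for d in(0,.12)]
     print('  pocket',i,sx,f,[None if j is None else np.round(j,2).tolist() for j in r])
E
```

```text
[0.4077 0.3227 0.05  ] [0.0607, 0.0833, 0.0603, 0.0796] [0.381, -1.262, -2.823, 1.882]
[0.5142 0.4248 0.08  ] [0.0607, 0.053, 0.0665, 0.0503] [0.073, -1.466, -3.112, 1.562]
[ 0.5277 -0.4334  0.08  ] [0.0634, 0.0478, 0.0616, 0.0471] [-0.031, -1.579, 3.097, 1.602]
[array([0.5472, 0.1166, 0.004 ]), array([0.556, 0.027, 0.004]), array([ 0.5648, -0.0626,  0.004 ])]
A 1 [[0.54, 0.62, 1.76, -0.0, 0.76, -2.92], [0.54, 0.5, 1.7, -0.0, 0.94, -2.92], [0.54, 0.45, 1.66, -0.0, 1.04, -2.92]]
A -1 [[0.54, 0.62, 1.76, -0.0, 0.76, 0.22], [0.54, 0.5, 1.7, -0.0, 0.94, 0.22], [0.54, 0.45, 1.66, -0.0, 1.04, 0.22]]
  pocket 0 1 1 [None, None]
  pocket 0 1 -1 [[0.07, 0.66, 1.67, -0.0, 0.82, -0.03], [0.07, 0.49, 1.56, -0.0, 1.09, -0.03]]
  pocket 0 -1 1 [[0.07, 0.66, 1.67, -0.0, 0.82, -0.03], [0.07, 0.49, 1.56, -0.0, 1.09, -0.03]]
  pocket 0 -1 -1 [None, None]
  pocket 1 1 1 [[-0.09, 0.65, 1.68, -0.0, 0.81, 2.95], [-0.09, 0.49, 1.57, -0.0, 1.08, 2.95]]
  pocket 1 1 -1 [[-0.09, 0.65, 1.68, -0.0, 0.81, -0.19], [-0.09, 0.49, 1.57, -0.0, 1.08, -0.19]]
  pocket 1 -1 1 [[-0.09, 0.65, 1.68, -0.0, 0.81, -0.19], [-0
[... 2298 characters left out ...]
7, 1.67, -0.36, 0.83, -2.9], [0.09, 0.51, 1.57, -0.3, 1.08, -3.01]]
  pocket 1 1 -1 [[0.09, 0.67, 1.67, -0.36, 0.83, 0.24], [0.09, 0.51, 1.57, -0.3, 1.08, 0.13]]
  pocket 1 -1 1 [[-0.26, 0.69, 1.64, 0.31, 0.93, -0.56], [-0.26, 0.52, 1.54, 0.26, 1.18, -0.47]]
  pocket 1 -1 -1 [[-0.26, 0.69, 1.64, 0.31, 0.93, 2.59], [-0.26, 0.52, 1.54, 0.26, 1.18, 2.67]]
  pocket 2 1 1 [[-0.07, 0.67, 1.68, -0.37, 0.78, -3.05], None]
  pocket 2 1 -1 [[-0.07, 0.67, 1.68, -0.37, 0.78, 0.09], [-0.07, 0.5, 1.58, -0.3, 1.03, -0.02]]
  pocket 2 -1 1 [[-0.4, 0.72, 1.56, 0.27, 1.0, -0.66], [-0.4, 0.57, 1.46, 0.24, 1.25, -0.59]]
  pocket 2 -1 -1 [[-0.4, 0.72, 1.56, 0.27, 1.0, 2.48], [-0.4, 0.57, 1.46, 0.24, 1.25, 2.55]]
```

```bash
python3 - <<'E'
from h import *
for a in np.arange(.2,1.5,.1):
  out=[]
  for f in(1,-1):
    p,q,zt=tool(modpose((.5277,-.4334,.04),ez,(0,1,0)),a,.018,flip=f)
    r=[arm.solve_ik(p-zt*d,q) for d in(0,.1)];out.append([None if j is None else np.round(j,2).tolist() for j in r])
  pl=[]
  for i in(0,1,2):
   for sx in(1,-1):
    for f in(1,-1):
     p,q,zt=tool(modpose(pocket(i)+ez*.025,by*sx,ez),a,.018,flip=f);r=[arm.solve_ik(p+ez*d,q) for d in(0,.12)]
     if all(j is not None for j in r):pl.append((i,sx,f))
  print(round(a,1),out,pl)
E
```

```text
0.2 [[None, None], [None, None]] [(0, 1, 1), (0, 1, -1), (0, -1, 1), (0, -1, -1), (1, 1, 1), (1, 1, -1), (1, -1, 1), (1, -1, -1), (2, 1, -1), (2, -1, 1), (2, -1, -1)]
0.3 [[None, None], [None, None]] [(0, 1, 1), (0, 1, -1), (0, -1, 1), (0, -1, -1), (1, 1, 1), (1, 1, -1), (1, -1, 1), (1, -1, -1), (2, 1, -1), (2, -1, 1), (2, -1, -1)]
0.4 [[None, None], [None, None]] [(0, 1, 1), (0, 1, -1), (0, -1, 1), (0, -1, -1), (1, 1, 1), (1, 1, -1), (1, -1, 1), (1, -1, -1), (2, 1, 1), (2, 1, -1), (2, -1, 1), (2, -1, -1)]
0.5 [[None, None], [None, None]] [(0, 1, 1), (0, 1, -1), (0, -1, 1), (0, -1, -1), (1, 1, 1), (1, 1, -1), (1, -1, 1), (1, -1, -1), (2, 1, 1), (2, 1, -1), (2, -1, 1), (2, -1, -1)]
0.6 [[None, None], [None, None]] [(0, 1, 1), (0, 1, -1), (0, -1, 1), (0, -1, -1), (1, 1, 1), (1, 1, -1), (1, -1, 1), (1, -1, -1), (2, 1, 1), (2, 1, -1), (2, -1, 1), (2, -1, -1)]
0.7 [[None, None], [None, None]] [(0, 1, 1), (0, 1, -1), (0, -1, 1), (0, -1, -1), (1, 1, 1), (1, 1, -1), (1, -1, 1), (1, -1, -1), (2, 1, 1), (2, 1, -1), (2, -1, 1), (2, -1, -1)]
0.8 [[None, None], [None, None]] [(0, 1, 1), (0, 1, -1
[... 933 characters left out ...]
8, 1.43, -0.37, 0.94, -0.45]], [[-0.68, 0.72, 1.46, -0.42, 0.77, 2.73], [-0.64, 0.58, 1.43, -0.37, 0.94, 2.7]]] [(0, 1, 1), (0, 1, -1), (0, -1, 1), (0, -1, -1), (1, -1, 1), (1, -1, -1), (2, -1, 1), (2, -1, -1)]
1.3 [[[-0.72, 0.73, 1.4, -0.27, 0.85, -0.56], [-0.69, 0.6, 1.35, -0.24, 1.03, -0.58]], [[-0.72, 0.73, 1.4, -0.27, 0.85, 2.58], [-0.69, 0.6, 1.35, -0.24, 1.03, 2.56]]] [(0, -1, 1), (0, -1, -1), (1, -1, 1), (1, -1, -1), (2, -1, 1), (2, -1, -1)]
1.4 [[[-0.76, 0.75, 1.33, -0.15, 0.95, -0.67], [-0.74, 0.63, 1.27, -0.14, 1.13, -0.68]], [[-0.76, 0.75, 1.33, -0.15, 0.95, 2.47], [-0.74, 0.63, 1.27, -0.14, 1.13, 2.46]]] [(0, -1, 1), (0, -1, -1), (1, -1, 1), (1, -1, -1), (2, -1, 1), (2, -1, -1)]
```

```bash
cat >> h.py <<'E'
def gap():return get_state()['finger_gap']
def F():return np.array(get_state()['contact_force'])
def best(p,q):  # the half-turn with the better joint margin
    o=(R.from_quat(q)*R.from_euler('z',np.pi)).as_quat();c=[]
    for k in(q,o):
        j=arm.solve_ik(p,k)
        if j is not None:c.append((abs(j[5]),k))
    return min(c,key=lambda a:a[0])[1]
def pick(mp,al=0,off=0,depth=-.012,pre=.10,lift=.15,grip=70):
    p,q,z=tool(mp,al,off,depth);q=best(p,q)
    arm.command_gripper(.085);arm.movep(p-z*pre,q);arm.move_linear(p,speed=.12)
    arm.command_gripper(.04,grip);g=gap()
    arm.move_linear(p+ez*lift,speed=.15);print('picked gap',g,gap(),'F',F().round(1),'t',get_state()['time_s']);return q
def above(mp,al=0,off=0,depth=-.012,h=.15):
    p,q,z=tool(mp,al,off,depth);o=(R.from_quat(q)*R.from_euler('z',np.pi)).as_quat();q=best(p,q);arm.movep(p+ez*h,q);return p,q,z
def down(p,h0=.03,hend=0.,step=.005,fmax=8):
    arm.move_linear(p+ez*h0,speed=.12);f0=F()[2];h=h0
    while h>hend+1e-6:
        h=max(h-step,hend);arm.move_linear(p+ez*h,speed=.04)
        if F()[2]-f0>fmax:break
    print('down stopped h',round(h,4),'dFz',round(F()[2]-f0,1),'gap',round(gap(),4));return h
E
python3 - <<'E'
from h import *
A=modpose((.4077,.3227,.025),(np.cos(1.9),np.sin(1.9),0),ez)
pick(A)
above(modpose(pocket(1)+ez*.025,by,ez),h=.07)
t=cap("top",3)[:,:,::-1];s=cap("scene",3)[:,:,::-1]
cv2.imwrite('pics/t2.png',t);cv2.imwrite('pics/s2.png',s)
cv2.imwrite('pics/v2.png',np.hstack([grid(t,208,145,122,100,3.2),grid(s,225,150,125,100,3.2)[:320]]))
print(gap())
E
```

```text
picked gap 0.05899964544827606 0.059139757343890854 F [ 0.1 -0.4 -5.4] t 6.3417
0.059065422010924656
```

View pics/v2.png

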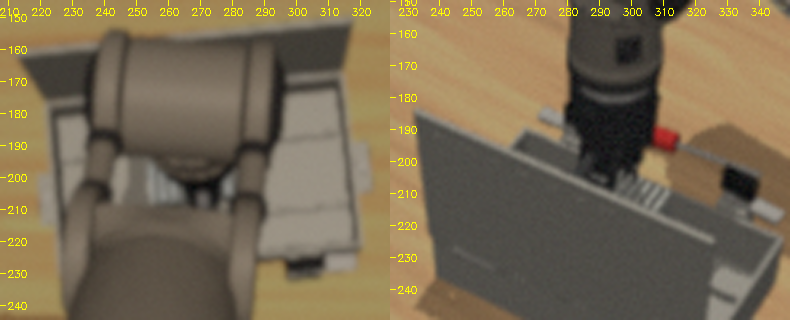

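A is held at gap 0.059 above the middle pocket, with its fins visible at top (255,205) and nothing amiss. Next I'll lower it by feel.

```bash
cat >> h.py <<'E'
def insert(p,ux=bx,uy=by,h0=.03):
    """lower into a pocket; if it lands on a rib (h about .012) lift a little and try beside"""
    for dx,dy in[(0,0),(0,.003),(0,-.003),(.003,0),(-.003,0),(.003,.003),(-.003,.003),(.003,-.003),(-.003,-.003),(0,.006),(0,-.006),(.006,0),(-.006,0)]:
        q=p+ux*dx+uy*dy;arm.move_linear(q+ez*(h0 if not (dx or dy) else .018),speed=.1)
        h=down(q,h0=.018,hend=-.003,step=.003)
        if h<.005:print('seated, off',dx,dy,'tcp z',get_state()['eef_pos'][2]);return q,h
    return None,None
E
python3 - <<'E'
from h import *
p,q,z=tool(modpose(pocket(1)+ez*.025,by,ez))
print(insert(p),get_state()['time_s'],F())
E
```

```text
down stopped h 0.012 dFz 8.8 gap 0.0592
down stopped h 0.012 dFz 8.2 gap 0.0591
down stopped h 0.0 dFz 11.3 gap 0.0588
seated, off 0 -0.003 tcp z 0.018337322198300865
(array([0.55629353, 0.02401439, 0.017     ]), 8.673617379884035e-19) 12.225 [-2.106129    0.96291006  6.87698259]
```

```bash
python3 - <<'E'
from h import *
arm.command_gripper(.080)
e=np.array(get_state()['eef_pos']);arm.move_linear(e+ez*.17,speed=.2)
arm.move_joints([-1.3,.342,1.524,0,1.275,-.146])
t=cap("top",3)[:,:,::-1];s=cap("scene",3)[:,:,::-1]
cv2.imwrite('pics/t3.png',t);cv2.imwrite('pics/s3.png',s);print(get_state()['time_s'])
o=np.vstack([np.hstack([grid(t,208,150,122,92,4),grid(t,118,190,45,92,4)]),np.hstack([grid(t,405,185,50,50,4),grid(s,165,140,40,50,4),grid(s,395,245,50,60,4)[:200]]+[np.zeros((200,108,3),np.uint8)])])
cv2.imwrite('pics/v3.png',o)
E
```

```text
16.0583
```

View pics/v3.png

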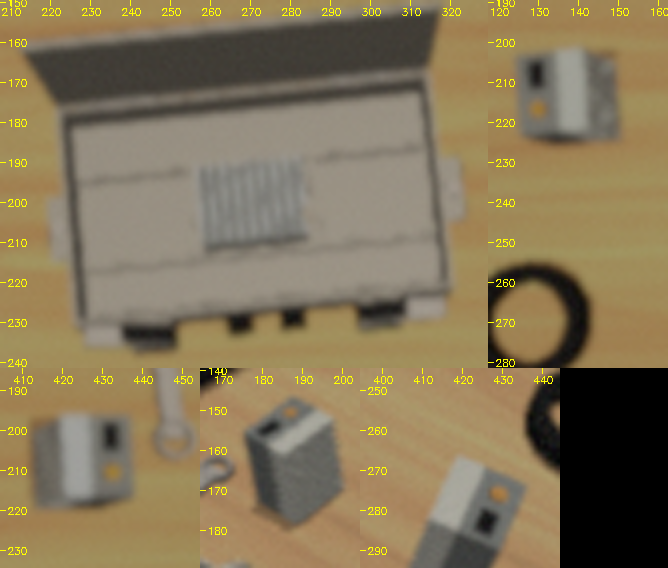

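A sits flat in the middle pocket (px 257–284, 190–210), and B (137,213) and C (425,208) have not moved. Gripping B from its fin side would put the wrist over the box. So I'll re-stand B and C with their fins facing the robot first, then grip each from the fin side.

```bash
cat >> h.py <<'E'
BC=BC-by[:2]*.0015
def restand(c,n,P,check=False):
    H=np.pi/2;nn=-np.array([P[0],P[1],0])
    a=dict(al=H,off=.005,depth=-.007)
    m2=modpose((P[0],P[1],.04),ez,nn)
    if check:
        for al in(.1,.2,.26):
            p,q,z=tool(m2,al,.015);print('radial',al,[[None if j is None else np.round(j,2).tolist() for j in (arm.solve_ik(p-z*d+ez*l,k),)] for d,l in((0,0),(.1,0),(0,.15)) for k in(best(p,q),)])
        return m2
    pick(modpose(c,ez,n),**a,lift=.10)
    p,q,z=above(m2,**a,h=.10);h=down(p,h0=.012,hend=-.003,step=.003,fmax=5)
    arm.command_gripper(.085);arm.move_linear(p+ez*.12,speed=.2);return m2
E
python3 - <<'E'
from h import *
restand(None,None,(.45,.33),True);restand(None,None,(.46,-.33),True)
for al in(.1,.2,.26):
  for i,sx in((0,-1),(2,1)):
    p,q,z=tool(modpose(pocket(i)+ez*.025,by*sx,ez),al,.015);k=best(p,q);print(al,i,np.round(arm.solve_ik(p,k),2),np.round(arm.solve_ik(p+ez*.15,k),2))
E
```

```text
radial 0.1 [[[0.33, 1.23, 2.44, 2.82, 1.97, 1.41]], [[0.13, 1.61, 2.7, 2.31, 2.44, 0.82]], [[0.33, 0.7, 2.53, 2.84, 1.55, 1.55]]]
radial 0.2 [[[0.34, 1.13, 2.46, 2.84, 1.8, 1.44]], [None], [[0.34, 0.57, 2.51, 2.84, 1.31, 1.59]]]
radial 0.26 [[[0.34, 1.06, 2.47, 2.86, 1.68, 1.46]], [None], [[0.34, 0.5, 2.48, 2.84, 1.16, 1.62]]]
radial 0.1 [[[-0.91, 1.21, 2.42, 2.83, 1.94, 1.43]], [[-1.1, 1.56, 2.68, 2.4, 2.4, 0.93]], [[-0.91, 0.69, 2.51, 2.85, 1.53, 1.55]]]
radial 0.2 [[[-0.91, 1.11, 2.44, 2.86, 1.77, 1.46]], [None], [[-0.91, 0.57, 2.48, 2.85, 1.29, 1.6]]]
radial 0.26 [[[-0.9, 1.05, 2.45, 2.87, 1.65, 1.48]], [None], [[-0.9, 0.5, 2.46, 2.84, 1.14, 1.63]]]
0.1 0 [-0.01  0.65  1.68  0.14  0.83 -0.2 ] [-0.01  0.46  1.54  0.11  1.16 -0.16]
0.1 2 [-0.17  0.66  1.66 -0.14  0.8  -0.17] [-0.17  0.47  1.52 -0.11  1.13 -0.22]
0.2 0 [-0.07  0.66  1.68  0.26  0.85 -0.35] [-0.07  0.46  1.54  0.21  1.18 -0.25]
0.2 2 [-0.11  0.66  1.68 -0.28  0.78 -0.01] [-0.11  0.46  1.54 -0.22  1.11 -0.12]
0.26 0 [-0.1   0.67  1.68  0.34  0.87 -0.43] [-0.1   0.47  1.54  0.27  1.19 -0.31]
0.26 2 [-0.08  0.67  1.68 -0.37  0.78  0.08] [-0.08  0.47  1.55 -0.29  1.1  -0.05]
```

```bash
cat >> h.py <<'E'
def plan(mp,P,al,off,depth=-.012,lift=.12):
    best=None
    for psi in np.arange(-np.pi,np.pi,.2):
        m2=modpose((P[0],P[1],.025),(np.cos(psi),np.sin(psi),0),ez)
        for f in(1,-1):
            p,q,z=tool(mp,al,off,depth,f);p2,q2,z2=tool(m2,al,off,depth,f)
            js=[arm.solve_ik(*a) for a in((p-z*.09,q),(p,q),(p+ez*lift,q),(p2+ez*lift,q2),(p2,q2),(p2-z2*.09,q2))]
            if any(j is None for j in js):continue
            js=np.array(js);m=min(rng(j) for j in js)
            if m<.05:continue
            c=np.abs(np.diff(js,axis=0)).max(1).sum()+abs(js[0][5])*.3
            if best is None or c<best[0]:best=(c,psi,f,m2,js)
    return best
def tip(mp,P,al,off,depth=-.012,lift=.12,dry=False):
    c,psi,f,m2,js=plan(mp,P,al,off,depth,lift)
    print('psi',round(psi,2),f,js.round(2).tolist() if dry else '')
    if dry:return
    p,q,z=tool(mp,al,off,depth,f);p2,q2,z2=tool(m2,al,off,depth,f)
    arm.command_gripper(.085);arm.movep(p-z*.09,q);arm.move_linear(p,speed=.12)
    arm.command_gripper(.04,80);arm.move_linear(p+ez*lift,speed=.15);print('gap',gap())
    arm.movep(p2+ez*lift,q2);print('gap',gap())
    down(p2,h0=.015,hend=-.006,step=.003,fmax=5)
    arm.command_gripper(.085);e=np.array(get_state()['eef_pos']);arm.move_linear(e-z2*.09,speed=.15);print('t',get_state()['time_s']);return m2
E
python3 - <<'E'
from h import *
B=modpose((.515,.425,.04),ez,(np.sin(.05),-np.cos(.05),0));C=modpose((.528,-.433,.04),ez,(0,1,0))
for al in(.6,.8):print(al);tip(B,(.45,.33),al,.012,dry=True)
for al in(1.0,1.1):print(al);tip(C,(.47,-.31),al,.012,dry=True)
E
```

```text
0.6
psi 1.46 -1 [[0.05, 0.72, 1.74, 1.17, 1.12, -0.79], [0.19, 0.82, 1.71, 1.3, 1.01, -0.84], [0.19, 0.62, 1.66, 1.17, 1.1, -0.57], [0.72, 0.8, 1.16, -0.39, 1.65, 0.9], [0.72, 0.94, 1.23, -0.39, 1.45, 0.98], [0.77, 0.92, 1.03, -0.37, 1.67, 0.94]]
0.8
psi 1.26 -1 [[0.15, 0.63, 1.69, 0.96, 1.01, -0.52], [0.26, 0.75, 1.66, 1.08, 0.89, -0.58], [0.26, 0.57, 1.59, 0.93, 1.02, -0.32], [0.72, 0.96, 0.94, -0.41, 1.94, 1.02], [0.72, 1.09, 0.98, -0.39, 1.77, 1.09], [0.76, 1.15, 0.67, -0.39, 2.03, 1.02]]
1.0
psi -1.54 1 [[-0.54, 0.59, 1.58, -0.71, 0.79, -0.08], [-0.61, 0.73, 1.57, -0.8, 0.66, -0.01], [-0.61, 0.57, 1.47, -0.63, 0.85, -0.25], [-0.99, 0.99, 1.0, 0.51, 2.02, -1.01], [-0.99, 1.15, 1.01, 0.48, 1.87, -1.09], [-1.04, 1.2, 0.71, 0.49, 2.1, -1.01]]
1.1
psi -1.74 1 [[-0.59, 0.59, 1.51, -0.53, 0.84, -0.27], [-0.65, 0.72, 1.52, -0.6, 0.7, -0.22], [-0.65, 0.58, 1.41, -0.47, 0.91, -0.4], [-1.06, 0.98, 1.11, 0.65, 1.95, -0.94], [-1.06, 1.15, 1.11, 0.62, 1.82, -1.04], [-1.13, 1.19, 0.86, 0.61, 2.02, -0.96]]
```

```bash
cat >> h.py <<'E'
def dn(a):  # tool down, closing line at yaw a
    y=np.array([np.cos(a),np.sin(a),0]);z=-ez;return R.from_matrix(np.c_[np.cross(y,z),y,z]).as_quat()
def via(x,y,z=.25,a=0.):
    p=np.array([x,y,z]);arm.movep(p,best(p,dn(a)))
E
python3 - <<'E'
from h import *
C=modpose((.528,-.433,.04),ez,(0,1,0))
via(.45,-.33)
m2=tip(C,(.49,-.30),1.0,.012)
np.save('C2.npy',np.c_[m2[0],m2[1]])
via(.40,-.36,.3)
t=cap("top",3)[:,:,::-1];s=cap("scene",3)[:,:,::-1]
cv2.imwrite('pics/v4.png',np.hstack([grid(t,330,160,130,130,3),grid(s,170,90,130,130,3)]))
E
```

```text
psi -1.54 1 
gap 0.05863033243342418
gap 0.0589696716914542
down stopped h -0.003 dFz 8.4 gap 0.0586
t 25.0417
```

View pics/v4.png

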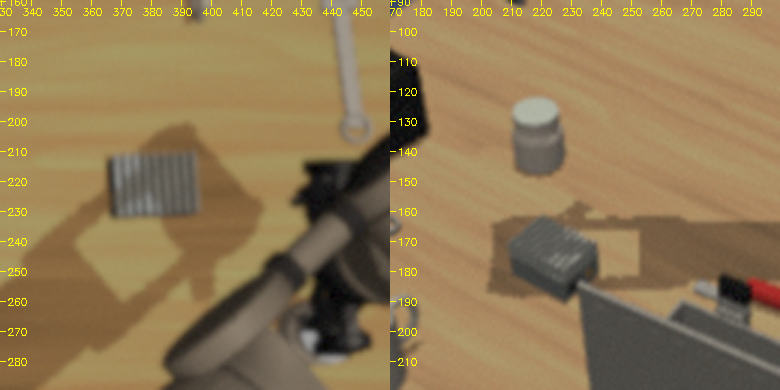

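C now lies fins up at top px (366–395, 211–231). I'll regrasp it from above and insert it in the right pocket.

```bash
python3 - <<'E'
from h import *
m=np.load('C2.npy');print(proj("top",m[:,0]+[0,0,.025]))
pick((m[:,0],m[:,1:]))
p,q,z=above(modpose(pocket(2)+ez*.025,by,ez),h=.10)
r=insert(p);print(r,gap(),get_state()['time_s'])
if r[0] is not None:
    arm.command_gripper(.080);e=np.array(get_state()['eef_pos']);arm.move_linear(e+ez*.2,speed=.2)
E
```

```text
[[381.13816531 220.80287988]]
picked gap 0.05933705708609189 0.05888837460790511 F [ 0.1 -0.1 -3.6] t 29.9667
down stopped h -0.003 dFz 33.8 gap 0.0588
seated, off 0 0 tcp z 0.018017195585870515
(array([ 0.56495265, -0.06406097,  0.017     ]), -0.002999999999999999) 0.05883194589726113 33.8083
```

```bash
sed -i 's/hend=-.003,step=.003)$/hend=-.001,step=.002)/' h.py; python3 - <<'E'
from h import *
via(.42,.25,.3)
t=cap("top",3);hsv=cv2.cvtColor(t,cv2.COLOR_RGB2HSV)
k,l,st,c=cv2.connectedComponentsWithStats(((hsv[...,1]<65)&(hsv[...,2]>45)).astype(np.uint8))
ok=False
for i in range(1,k):
    if 200<st[i,4]<900 and c[i][0]<200 and 180<c[i][1]<260:
        print(st[i],c[i]); ok|=np.hypot(*(c[i]-[137.75,213.45]))<1
print(ok)
B=modpose((.515,.425,.04),ez,(np.sin(.05),-np.cos(.05),0))
if ok:
    m2=tip(B,(.45,.33),.6,.012)
    np.save('B2.npy',np.c_[m2[0],m2[1]]);via(.38,.20,.32)
    t=cap("top",3)[:,:,::-1];s=cap("scene",3)[:,:,::-1]
    cv2.imwrite('pics/v5.png',np.hstack([grid(t,110,180,130,130,3),grid(s,350,190,130,130,3)]))
    print(proj("top",m2[0]+[0,0,.025]))
E
```

```text
False
```

```bash
ls -la pics | tail -3
```

```text
-rw-r--r-- 1 agent agent 276265 Dec  3 11:18 v2.png
-rw-r--r-- 1 agent agent 328741 Dec  3 11:19 v3.png
-rw-r--r-- 1 agent agent 305237 Dec  3 11:21 v4.png
```

```bash
python3 - <<'E'
from h import *
t=cap("top",3)[:,:,::-1];s=cap("scene",3)[:,:,::-1]
cv2.imwrite('pics/t5.png',t);cv2.imwrite('pics/s5.png',s)
cv2.imwrite('pics/v5.png',np.hstack([grid(t,95,160,130,140,3),grid(s,370,200,130,140,3)]))
E
```

```text
(no output)
```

View pics/v5.png

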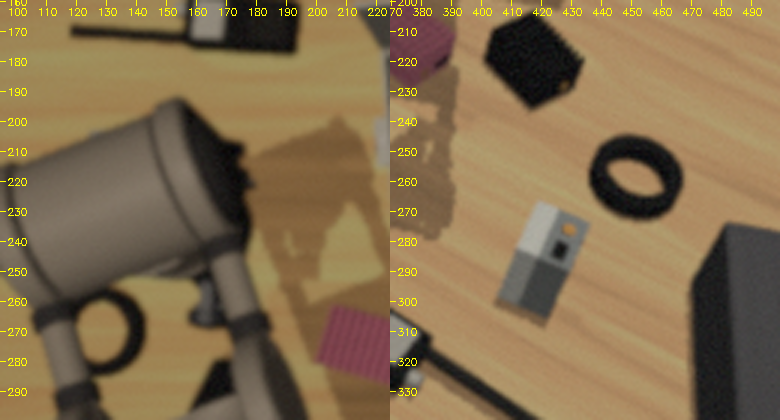

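The arm hides B in the top view, but the scene view shows it unmoved at (405–436, 267–306). I'll proceed.

```bash
python3 - <<'E'
from h import *
B=modpose((.515,.425,.04),ez,(np.sin(.05),-np.cos(.05),0))
m2=tip(B,(.45,.33),.6,.012)
np.save('B2.npy',np.c_[m2[0],m2[1]]);via(.42,.02,.35)
t=cap("top",3)[:,:,::-1];s=cap("scene",3)[:,:,::-1]
cv2.imwrite('pics/v6.png',np.hstack([grid(t,110,180,130,130,3),grid(s,350,190,130,130,3)]))
print(proj("top",m2[0]+[0,0,.025]))
E
```

```text
psi 1.46 -1 
gap 0.05930316789226336
gap 0.059131552415816566
down stopped h 0.006 dFz 9.1 gap 0.0592
t 44.9
[[168.71607945 235.77395057]]
```

View pics/v6.png

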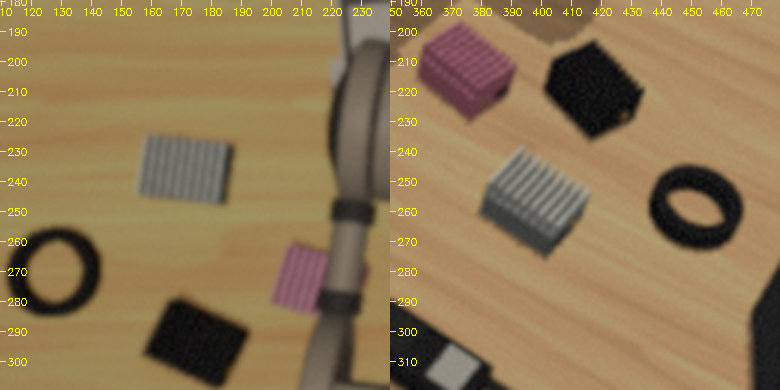

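B now lies fins up at top px (157–186, 225–248). Next is a regrasp into the left pocket.

```bash
python3 - <<'E'
from h import *
m=np.load('B2.npy');c=m[:,0]+[0,-.003,0]
via(.40,.25,.25)
pick((c,m[:,1:]))
p,q,z=above(modpose(pocket(0)+ez*.025,by,ez),h=.12)
r=insert(p);print(r,gap(),get_state()['time_s'])
if r[0] is not None:
    arm.command_gripper(.080);e=np.array(get_state()['eef_pos']);arm.move_linear(e+ez*.2,speed=.2)
    via(.40,.28,.32)
    arm.move_joints([-1.3,.342,1.524,0,1.275,-.146])
t=cap("top",4)[:,:,::-1];s=cap("scene",4)[:,:,::-1]
cv2.imwrite('pics/t7.png',t);cv2.imwrite('pics/s7.png',s)
cv2.imwrite('pics/v7.png',np.vstack([grid(t,208,145,122,95,4)[:,:488],cv2.resize(s[160:280,200:360],(488,200))]))
E
```

```text
picked gap 0.05896561529526631 0.05922899730877479 F [ 0.3  0.2 -4.8] t 51.3
down stopped h 0.0 dFz 10.1 gap 0.0591
seated, off 0 0 tcp z 0.018035389473392175
(array([0.54734088, 0.11507536, 0.017     ]), 0.0) 0.059105558541784765 55.7833
```

View pics/v7.png

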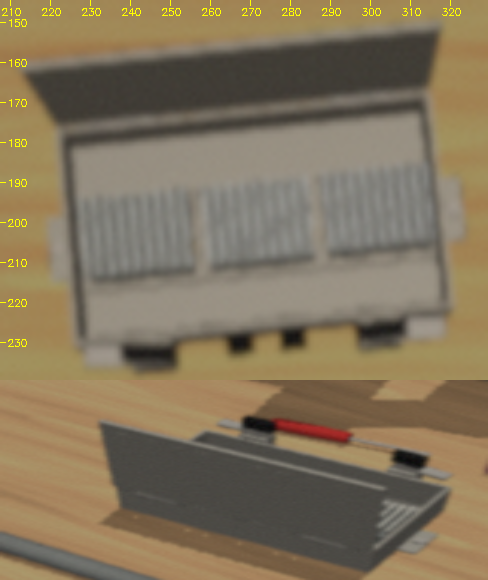

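All three modules sit evenly in their pockets with fins up (px 228–315, 186–215). The turnbuttons are still parked at (245,233) and (302,227). Next I'll close the lid by pushing from behind along its arc.

```bash
cat >> h.py <<'E'
HG=np.r_[BC,.065]+bx*.082
def lidtip(th,r=.135,t=.006,w=.0145):
    return HG+r*(-np.cos(th)*bx+np.sin(th)*ez)+t*(np.sin(th)*bx+np.cos(th)*ez)+w*bx
E
python3 - <<'E'
from h import *
q=dn(BY);pts=[lidtip(a) for a in np.linspace(1.9,0,14)]
s=pts[0];q=best(s,q);print(s.round(3),[arm.solve_ik(p,q) is not None for p in pts],arm.solve_ik(s+ez*.12,q),arm.solve_ik(np.array([.45,.03,s[2]+.12]),q))
arm.command_gripper(0.0,20)
arm.movep([.45,.03,s[2]+.12],q);arm.move_linear(s+ez*.12,speed=.2);arm.move_linear(s,speed=.12)
f0=F()
for p in pts[1:]:
    arm.move_linear(p,speed=.12);f=F()-f0;print(p.round(3),f.round(1))
    if np.linalg.norm(f)>25:print('STOP');break
print(get_state()['time_s'])
E
```

```text
[0.701 0.04  0.191] [True, True, True, True, True, True, True, True, True, True, True, True, True, True] [-5.23284382e-02  6.73767236e-01  7.59901223e-01 -4.44089210e-16
  1.70792419e+00 -1.50328438e-01] [-1.03654447e-01  1.48966632e-01  1.56228299e+00 -4.44089210e-16
  1.43034303e+00 -2.01654447e-01]
[0.683 0.038 0.197] [-0.7 -0.1  0.3]
[0.663 0.036 0.2  ] [-0.2  0.8 -0.3]
[0.643 0.034 0.2  ] [-0.1  0.5 -0.7]
[0.624 0.032 0.197] [-0.7  0.2  0.2]
[0.605 0.03  0.192] [-1.6  0.1  0.5]
[0.587 0.029 0.183] [-0.5  1.2  1.1]
[0.571 0.027 0.173] [ 0.2 -0.2  0.4]
[0.556 0.026 0.16 ] [-1.  -0.2  0.1]
[0.543 0.024 0.145] [-0.3  0.4  0.4]
[0.533 0.023 0.128] [0.1 0.1 0.1]
[0.525 0.022 0.11 ] [-0.9  0.4  0.2]
[0.52  0.022 0.091] [-0.6  0.6 -0. ]
[0.518 0.022 0.071] [ 0.5  0.9 -0.3]
70.8667
```

```bash
python3 - <<'E'
from h import *
p=lidtip(0);f0=F()[2]
for d in np.arange(.001,.012,.001):
    arm.move_linear(p-ez*d,speed=.03);f=F()[2]-f0
    if f>12:break
print(d,f,get_state()['eef_pos'])
arm.move_linear(p+ez*.2,speed=.2);arm.command_gripper(.085)
arm.move_joints([-1.3,.342,1.524,0,1.275,-.146])
t=cap("top",4)[:,:,::-1];s=cap("scene",4)[:,:,::-1]
cv2.imwrite('pics/t8.png',t);cv2.imwrite('pics/s8.png',s)
cv2.imwrite('pics/v8.png',np.hstack([grid(t,208,155,122,90,3.2),grid(s,240,170,125,90,3.2)[:288]]))
np.set_printoptions(precision=4,suppress=True)
for n,im in(('t',t),('s',s)):
    k,l,st,c=cv2.connectedComponentsWithStats((cv2.cvtColor(im,cv2.COLOR_BGR2HSV)[...,2]<45).astype(np.uint8))
    for i in range(1,k):
        if st[i,4]<200 and 220<c[i][0]<350 and 175<c[i][1]<245:print(n,st[i],c[i])
for sgn in(1,-1):
    # expected pivot 14 mm before the front
    print((np.r_[BC,.095]-bx*.096+by*sgn*.0845),proj("top",np.r_[BC,.106]-bx*.096+by*sgn*.0845),proj("scene",np.r_[BC,.1]-bx*.096+by*sgn*.0845))
E
```

```text
0.002 14.619909783320301 [0.51842706 0.02172215 0.07092703]
t [279 227   4   4  14] [280.7143 228.5   ]
t [299 226   9   3  20] [303.05 227.05]
t [266 229   4   3  12] [267.5 230. ]
t [240 232  11   3  29] [245.1379 233.    ]
s [280 182  10  10  65] [284.5385 186.4615]
s [329 203  10  10  67] [333.9403 207.2537]
[0.4523 0.1002 0.095 ] [[244.572  232.8464]] [[333.1515 204.1002]]
[ 0.4689 -0.068   0.095 ] [[303.5961 226.6324]] [[283.9501 183.5947]]
```

View pics/v8.png

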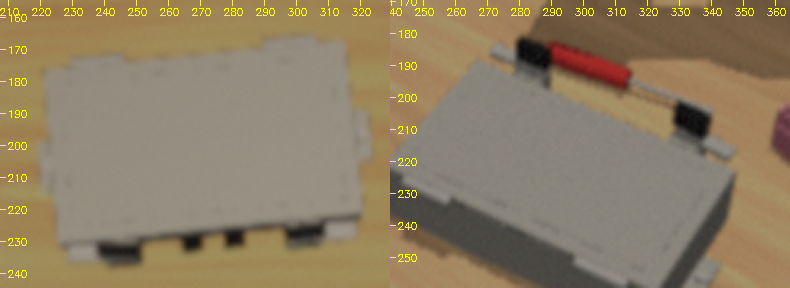

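The lid is shut: it met a hard stop at z = 0.071, and the view shows it flat. The turnbuttons are still parked (245,233 and 303,227 in the top view). Now I'll turn them, left clockwise and right anticlockwise.

```bash
cat >> h.py <<'E'
def latch(sgn):
    p=np.r_[BC,.086]-bx*.096+by*sgn*.0845+[0,.001,0]
    for o in(0,np.pi):
        js=[arm.solve_ik(p,dn(BY+o-sgn*a)) for a in(0,.8,1.65)]
        if all(j is not None for j in js) and np.abs(np.diff([j[5] for j in js])).max()<1.2:break
    else:print('no');return
    arm.command_gripper(.06);arm.movep(p+ez*.1,dn(BY+o));arm.move_linear(p,speed=.1)
    arm.command_gripper(0.,30);print('gap',gap(),'F',F().round(1));t0=get_state()['wrist_torque'][2]
    for a in list(np.arange(.1,1.5,.1))+list(np.arange(1.5,1.64,.02)):
        arm.movep(p,dn(BY+o-sgn*a));t=get_state()['wrist_torque'][2]-t0
        if abs(t)>.5:break
    print('angle',a,'torque',round(t,2),'gap',gap(),F().round(1),get_state()['time_s'])
    arm.command_gripper(.06);arm.move_linear(p+ez*.12,speed=.15)
E
python3 - <<'E'
from h import *
via(.42,.02,.30,BY)
latch(1);latch(-1)
via(.42,-.1,.30,BY)
arm.move_joints([-1.3,.342,1.524,0,1.275,-.146])
t=cap("top",4)[:,:,::-1];s=cap("scene",4)[:,:,::-1]
cv2.imwrite('pics/v9.png',np.hstack([grid(t,208,155,122,90,3.2),grid(s,240,170,125,90,3.2)[:288]]))
E
```

```text
gap 0.010845308182851432 F [-1.7 -0.3  4. ]
angle 1.6 torque 0.64 gap 0.011064258073706364 [-13.7  17.1  15.6] 85.4333
gap 0.011164621020560758 F [-3.2 -0.3  5.3]
angle 1.62 torque -0.77 gap 0.011250505576720802 [ 7.1 16.6  4.1] 95.725
```

View pics/v9.png

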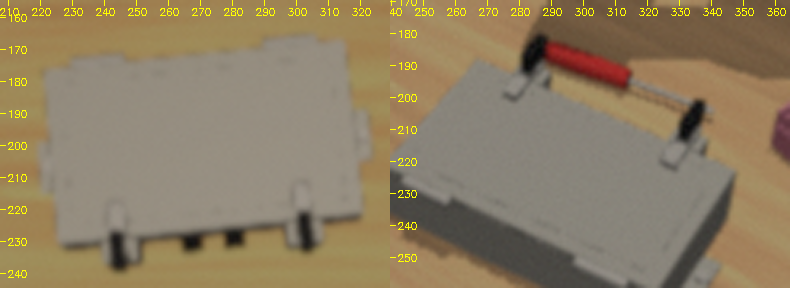

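Both turnbuttons now point square across the shut lid (245,225 and 302,220). Each reached its stop, shown by the rise in wrist torque. The arm is clear, so I'm handing in.

```bash
python3 -c "
from rig import arm
print(arm.sign_off())"
```

```text
the job is handed in; nothing more can be done
None
```

I packed all three modules fins up in their own pockets, then shut the lid and turned both turnbuttons fully across it. I handed the job in at about 100 s on the robot's clock; the verdict has not been reported to me.

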